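Click the grinding bit onto the glass grinder's square drive

TASK

Take the bright steel grinding bit with the orange top out of its orange plastic sleeve and push it down over the glass grinder's upright square drive until the spring ball clicks and the bit sits fully home on the shoulder; let the square find its way by light pressure and turning, never ram it. Then let go and press the red end of the rocker on the grey switch panel all the way down, so the grinder is ready for its pedal. Leave the glass, the straightedge and the other things on the table where they are.

Things in the scene. Friction and masses are not known exactly. Their poses are not given: they have to be found in the camera images.
- bit: The bit to fit, steel, 0.2 to 0.3 kg, 68 mm tall, upright in the orange sleeve. Origin: centre of its underside; z up its axis. Lower 30 mm: square hub 28 x 28 mm, sides along its x and y. From 30 to 68 mm: bright round head, diameter 28 mm (grip it here), orange disc on top.
- bit_mouth (a point): Centre of the bit's underside, mouth of its square bore: 15.5 mm wide, sides along the bit's x and y, 26 mm deep, mouth chamfered 2 mm. Inside, from 6.5 to 13 mm above the mouth, a groove 3.25 mm deep runs round all four sides to take the drive's spring ball, so any quarter turn fits.
- bit_head (a point): On the bit's axis, 52 mm above its underside: where to grip. Turned wrongly, the bit stops on the drive with its underside 18 to 22 mm above the shoulder; lined up, it slides on until the ball stops it some 11 to 13 mm above; pushing on takes about 6 to 15 N until the ball snaps into the groove in the last 2 to 5 mm. Over 35 N on the drive's top or shoulder is ramming.
- sleeve: Orange plastic sleeve, fixed to the table: round cup, outer diameter 54 mm, 28 mm tall, wall 4 mm, floor 4 mm thick. Origin: centre of its underside. The bit stands loose in it on the floor, its head wholly above the rim.
- grinder: Glass grinder, fixed, blue housing 200 (x) x 180 (y) mm with a white top 90 mm above the table, a clear splash guard on its +x edge up to 160 mm above the table. Origin: centre of its underside, on the spindle axis.
- shoulder (a point): On the grinder's vertical spindle axis, 110 mm above the table, at the flat steel shoulder (diameter 44 mm) on which the bit's underside rests when home. Its axes are the housing's, NOT the square's: the square stands clearly out of line with the housing, turned by an angle that is not measured (see it, or find it by feel). The spindle can turn, but stiffly (0.3 N m).
- drive_top (a point): Centre of the top of the steel square drive, 24 mm above the shoulder (axes as the housing's). The drive is 14 mm wide, 0.75 mm clearance each side in the bore; its top 3 mm taper to 12 mm wide. A brass-coloured spring ball, 9 mm across, stands 3 mm out of one side, its centre 9 mm above the shoulder.
- panel: Grey switch panel, fixed, 110 (x) x 80 (y) x 45 mm, black frame on top with the rocker in its middle. Origin: centre of its underside.
- rocker (a joint): Rocker switch, 52 mm long along the panel's x, 24 mm wide, pivot 58 mm above the table, red end to the panel's +x. 0 = off (red end up, black end down), 0.4 rad = on (red end fully down). It stays where it is left; takes about 4 N at the red end.
- rocker_on (a point): Point on the upper face of the rocker's red end, 17 mm from the pivot: press straight down here. About 66 mm above the table when off, 7 mm lower when on.
- spare_bit: A second bit, dark steel, slimmer head (21 mm diameter), same height, in the grey sleeve. Leave it alone. Origin: centre of its underside.
- crescent: Pale yellow glass crescent, about 100 mm long, 5 mm thick, lying on the table. Origin on its underside. Leave it alone.
- teal_square: Teal glass square, 90 x 90 x 4 mm, lying on the table. Origin: centre of its underside. Leave it alone.
- straightedge: Cork-backed aluminium straightedge, 34 x 300 x 5 mm, long side along its y. Origin: centre of its underside. Leave it alone.
- glass_cutter: Glass cutter with green handle, 140 mm long along its x, 14 mm thick. Leave it alone.
- jar: Amber glass jar with lid, diameter 60 mm, 75 mm tall. Origin: centre of its underside. Leave it alone.
Mind the look-alikes: they are no part of the job. Leave any blue look-alike of the panel alone.

How it is judged:
On the way, in this order (a step that is already met when the one before it is completed fails the run):
1. the bit is lifted clear out of its sleeve (z of bit in the frame of sleeve above 0.04 m), for 0.1 s.
2. the bit is clicked fully home on the square drive (z of bit in the frame of shoulder between -0.002 and 0.0015 m and horizontal distance between bit and shoulder below 0.003 m and angle between bit's own z axis and vertical below 0.07 rad), for 0.2 s.
3. the rocker's red end is pressed down (value of joint rocker above 0.3 rad), for 0.1 s.
At the end, for the whole second after the job is handed in: The bit stands upright (within 4 degrees) on the square drive with its underside within 1.5 mm of the shoulder and its axis within 3 mm of the spindle axis, at rest, and the rocker is on (beyond 0.3 of its 0.4 rad) (all of step 2 and linear speed of bit below 0.01 m/s and value of joint rocker above 0.3 rad); the robot touches nothing.
It fails at once if the bit is rammed: more than 35 N between the bit and the drive's tapered top or its shoulder (contact force between bit and spindle_c0 above 35 N or contact force between bit and spindle_c2 above 35 N).
It fails at once if the rocker is switched on before the bit is home (value of joint rocker above 0.3 rad and z of bit in the frame of shoulder above 0.004 m).
It fails at once if another thing on the table is disturbed by more than 3 cm (distance of any of spare_bit, crescent, teal_square, straightedge, glass_cutter, jar from where it was at the start of the episode above 0.03 m).
It also fails if it takes over 64 s, if anything falls off the work surface, if the arm or the gripper's body presses on something with over 40 N, if the wrist force passes 120 N, or if a joint passes its speed limit or range.

ROBOT

A 7-joint arm with a two-finger parallel gripper is mounted at the origin on the work surface. World frame = base frame: x ahead of the robot, y to its left, z up, the work surface at z = 0. Lengths are in m, angles in rad, forces in N, time in s.
With the tool pointing down it reaches from about 0.4 to 0.85 m from the base axis. Payload 10.4 kg.
Tool frame: the origin (TCP) lies on the centre line of the jaws, within the pads' length; the fingertips stand 11 mm ahead of it and the grasp point (between the pads) lies 8 mm behind it (tip_reach is the distance from the TCP to the fingertips, in m); z points along the fingers, y is the line along which they close (so a half turn about z gives the same grasp; the last joint's range is limited). The gripper opens to 85 mm and grips with 20 to 120 N. Pads are 22 mm wide; open, the fingers measure 114 mm over their backs; the gripper's body (76 mm by 85 mm) begins 54 mm behind the grasp point. The pads swing forward as they close: fully open they stand 13 mm farther back than shut.
Start: joints at [1.111, 0.332, -0.065, 1.46, 0.022, 1.35, -0.088], TCP at [0.264, -0.566, 0.242] pointing down, gripper open.
Joint ranges: [-2.6, 2.6], [-0.5, 2.12], [-1.47, 1.34], [0.16, 2.42], [-1.27, 4.41], [0.06, 2.06], [-2.6, 2.6]. Speed limits (rad/s): [2.22, 2.22, 2.79, 2.79, 3.14, 3.14, 3.14].

INTERFACE

Orientations are given as a unit quaternion [x, y, z, w].
In Python, from workcell import get_obs, camera, hand_in, tip_reach gives the robot as it stands. The module is installed in compiled form; this text tells all that it offers.
- The arm moves only by the tool move_arm, never from a script. Its argument "plan" is a list of rows, each an object with "delta_pos": the shift along the tool's x, y, z in fractions of the full range, 1 being 600 mm, a list of three; "turn": the turn, a rotation vector about the tool's x, y, z in shares of 120 degrees (1.0 is 120 degrees), a list of three; "fingers": the closure, from 0 (fully open) to 1 (shut). A call has 1 to 12 rows; each row is the pose to reach, as a shift and turn from the pose commanded when the call began, along the tool's axes at that moment; what a row does not reach only later rows make up. A row lasts 1/8 s, in which the tool goes at most 62.5 mm and 10.7 degrees, less where a joint would pass 70% of its speed; a pose out of reach is approached as far as the arm can. A call with a gripper value outside its range is refused whole. The fingers move at their own pace and stop on an object; "force" is the grip in N (left out, the last holds). Time passes only in rows, so rows that repeat a pose let the fingers close. It gives the time, the measured TCP pose, the force, the opening and the grip force at its end, in the units of the state.
- get_obs(): the state, without advancing time (a new reading comes with each control period).
- camera(name): name is "scene" or "top" or "wrist"; returns a dict with "color" (384x512x3 uint8, red, green, blue), "range_z" (384x512 float32, m along the optical axis (not along the pixel's ray), 0 where there is no reading), "fx", "fy", "cx", "cy" (pixels), "R" (3x3) and "t" (3): a world point X has camera coordinates R X + t; the wrist camera has in their place "tool_from_camera" (4x4, takes a point from camera to tool coordinates, whose origin is the TCP and whose axes are the flange's). Camera axes: x right, y down, z forward; pixel columns grow to the right and rows downward; lengths in m; the calibration is good to about 2 mm. A picture is of the moment at which its call begins: read the wrist's pose just before it.
- hand_in(): hands the job in; it is judged then, once.
The state is a dict: "clock": time; "joint_pos": joint angles; "joint_velocities": joint speeds; "tau": joint torques, N m; "position": TCP position; "ee_rot": TCP orientation; "ft_force": force on the tool from outside, world axes, zero at the start; "torque": the same for the moment, N m; "grip_width": opening from 0.0 (shut) to 1.0 (fully open); "grasp_force": force on a finger pad.
Only numpy, scipy, OpenCV 4.12 (cv2) and the standard library are available. Lean on these libraries where they do the work, as an engineer would, in place of code of your own. Each camera call takes 0.05 s, during which the arm holds its last target. There are 200 camera calls.

## Working session

There is one attempt and no reset: what is moved stays moved. The work goes in short steps, Python scripts to look and compute and a tool call to move; the robot and the scene stay as the last step left them, time stands still between calls to the robot, and variables do not carry over. Pictures are saved under pics/ and viewed, at most 10 in all, crops included, and the job is handed in when it is done.

Besides the shell and the picture viewer there is one more tool, called after "Call:" as name([rows], argument=value, ...), one row to a line, values as JSON. move_arm: Moves the arm, as the interface text tells. Its arguments: {"type":"object","properties":{"plan":{"type":"array","items":{"type":"object","properties":{"delta_pos":{"type":"array","items":{"type":"number"}},"turn":{"type":"array","items":{"type":"number"}},"fingers":{"type":"number"}}}},"force":{"type":"number"}},"required":["plan"]}

```bash
mkdir -p pics; cat > h.py <<'E'
import numpy as np, cv2
from scipy.spatial.transform import Rotation as Rn
from workcell import get_obs, camera, hand_in, tip_reach
def world(c, o=None):
    """per-pixel world points from range image"""
    v,u=np.mgrid[0:384,0:512]; z=c["range_z"].astype(float)
    P=np.stack([(u-c["cx"])/c["fx"]*z,(v-c["cy"])/c["fy"]*z,z],-1)
    if "R" in c: return (P-np.array(c["t"]))@np.array(c["R"])
    T=np.array(c["tool_from_camera"]); P=P@T[:3,:3].T+T[:3,3]
    return P@Rn.from_quat(o["ee_rot"]).as_matrix().T+np.array(o["position"])
def save(n,img): cv2.imwrite(f"pics/{n}.png",cv2.cvtColor(img,cv2.COLOR_RGB2BGR))
E
python3 - <<'E'
from h import *
o=get_obs(); print({k:np.round(v,3) for k,v in o.items()})
a=camera("scene");b=camera("top")
np.savez("a.npz",s=a["color"],t=b["color"],sw=world(a),tw=world(b))
save("top",cv2.resize(b["color"],(800,600)))
save("scene",cv2.resize(a["color"],(800,600)))
E
```

```text
{'clock': np.float64(0.0), 'joint_pos': array([ 1.111,  0.333, -0.065,  1.461,  0.022,  1.35 , -0.089]), 'joint_velocities': array([-0.002, -0.   ,  0.001,  0.001, -0.001, -0.001,  0.   ]), 'tau': array([-1.0000e-03, -6.2544e+01,  4.9000e-02, -3.9161e+01,  1.6000e-02,
        1.0000e-02, -0.0000e+00]), 'position': array([ 0.264, -0.566,  0.242]), 'ee_rot': array([ 0.976,  0.217, -0.   , -0.001]), 'ft_force': array([ 0.15 ,  0.729, -0.222]), 'torque': array([-0.013,  0.043,  0.001]), 'grasp_force': np.float64(0.0), 'grip_width': np.float64(1.002)}
```

View pics/top.png

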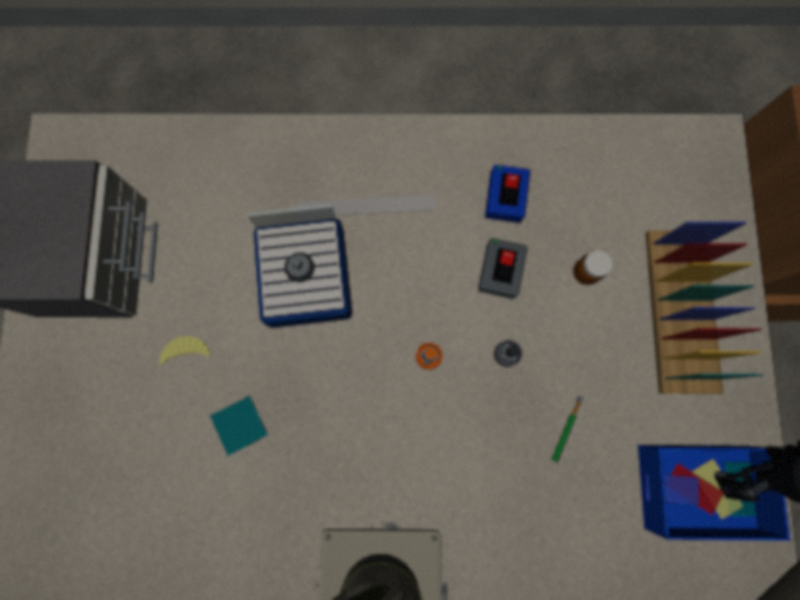

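View pics/scene.png

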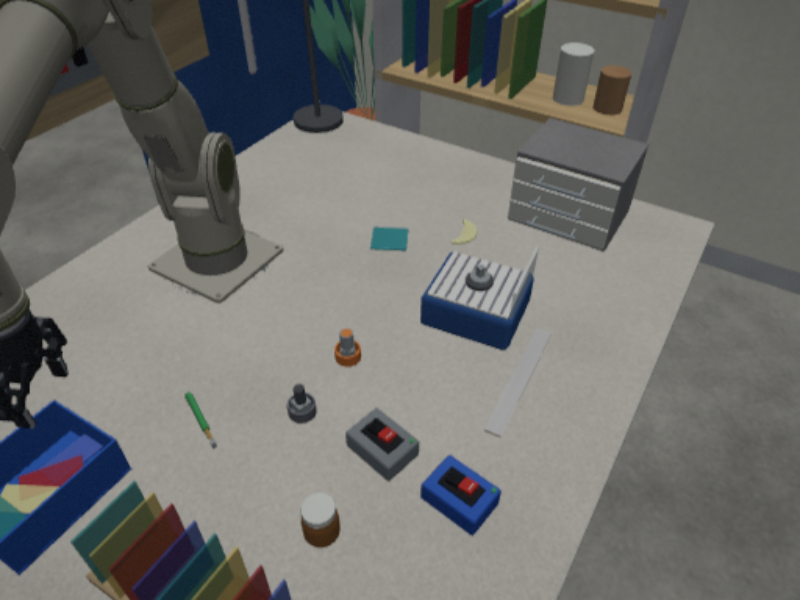

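The top picture (800x600) shows these things:
- The orange sleeve and bit are at (429,355). The look-alike dark spare in the grey sleeve is at (508,352).
- The spindle is at (299,266).
- The grey panel is at (503,267), with its red rocker end at (507,258). The look-alike blue panel is at (508,193).

The scene picture agrees: bit with orange top at (347,345), spare at (301,400), grey panel at (382,440), blue panel at (461,492). I choose the orange sleeve and the grey panel.

```bash
python3 - <<'E'
from h import *
d=np.load("a.npz")
for n in "ts":
    img=d[n];W=d[n+"w"];hsv=cv2.cvtColor(img,cv2.COLOR_RGB2HSV)
    H,S,V=hsv[...,0].astype(int),hsv[...,1],hsv[...,2]
    for name,m in dict(orange=(H>5)&(H<18)&(S>170)&(V>90),red=((H<4)|(H>176))&(S>180)&(V>90)).items():
        k,l,st,c=cv2.connectedComponentsWithStats(m.astype(np.uint8))
        for i in range(1,k):
            if st[i,4]>12:
                P=W[l==i]; print(n,name,st[i,4],np.round(c[i],1),np.round(np.median(P,0),3),P.min(0).round(3),P.max(0).round(3))
W=d["tw"]
def reg(n,u,v,r,zlo,zhi):
    P=W[int(v*.64)-r:int(v*.64)+r,int(u*.64)-r:int(u*.64)+r].reshape(-1,3);P=P[(P[:,2]>zlo)&(P[:,2]<zhi)]
    if len(P)<5: print(n,len(P));return
    rc=cv2.minAreaRect(P[:,:2].astype(np.float32)); print(n,len(P),P.mean(0).round(4),"rect",np.round(rc[0],4),np.round(rc[1],4),rc[2])
reg("bittop",429,355,14,.055,.085);reg("sleeve",429,355,16,.015,.04)
reg("shoulder",299,266,22,.102,.118);reg("drive",299,266,22,.125,.14);reg("housing",302,270,50,.08,.096)
reg("panel",503,267,24,.038,.05)
E
```

```text
t orange 131 [274.5 227. ] [ 0.448 -0.091  0.028] [ 0.346 -0.116  0.001] [ 0.473 -0.016  1.136]
t red 42 [327.2 115.9] [ 0.804 -0.263  0.063] [ 0.795 -0.276  0.058] [ 0.818 -0.252  0.069]
t red 53 [324.5 164.6] [ 0.641 -0.25   0.065] [ 0.631 -0.26   0.058] [ 0.654 -0.238  0.069]
t red 117 [453.3 317.1] [ 0.183 -0.621  0.033] [ 0.16  -0.646  0.028] [ 0.208 -0.606  0.038]
s orange 14 [221.7 212.9] [ 0.453 -0.094  0.075] [ 0.446 -0.103  0.072] [ 0.46  -0.088  0.077]
s orange 89 [222.6 228.7] [ 0.466 -0.111  0.02 ] [ 0.426 -0.123  0.003] [ 0.479 -0.071  0.034]
s red 52 [246.5 277.8] [ 0.643 -0.252  0.066] [ 0.632 -0.263  0.062] [ 0.659 -0.241  0.07 ]
s red 63 [298.7 310.3] [ 0.808 -0.268  0.066] [ 0.797 -0.278  0.061] [ 0.823 -0.256  0.071]
bittop 70 [ 0.4485 -0.0928  0.0725] rect [ 0.4492 -0.0929] [0.0255 0.026 ] 45.1961669921875
sleeve 97 [ 0.4478 -0.0927  0.0289] rect [ 0.4488 -0.093 ] [0.0507 0.0521] 45.689212799072266
shoulder 170 [0.6116 0.1611 0.1088] rect [0.6141 0.1614] [0.0552 0.0527] 51.66897964477539
drive 26 [0.613  0.1623 0.1333] rect [0.6139 0.1629] [0.0138 0.0137] 59.683326721191406
housing 3090 [0.6093 0.1611 0.0897] rect [0.6116 0.1625] [0.1938 0.1779] 7.383744239807129
panel 668 [ 0.6283 -0.245   0.0449] rect [ 0.6309 -0.2467] [0.0802 0.1099] 77.45619201660156
```

```bash
cat >> h.py <<'E'
def go(p,yaw=None):
    """print the delta/turn (tool axes) to a tool-down pose at p with tool-x at world angle yaw"""
    o=get_obs();R=Rn.from_quat(o["ee_rot"]).as_matrix()
    y0=np.arctan2(R[1,0],R[0,0]); yaw=y0 if yaw is None else yaw
    T=np.array([[np.cos(yaw),np.sin(yaw),0],[np.sin(yaw),-np.cos(yaw),0],[0,0,-1]])
    print("delta",np.round(R.T@(np.array(p)-o["position"]),4),"turn",np.round(Rn.from_matrix(R.T@T).as_rotvec(),4),"yaw0",round(y0,4),"t",o["clock"])
E
python3 - <<'E'
from h import *
c=camera("wrist");print(np.round(c["tool_from_camera"],3),c["fx"],c["cx"],c["cy"])
go((.449,-.093,.25),1.37)
E
```

```text
[[ 0.    -0.962 -0.275  0.07 ]
 [ 1.     0.     0.     0.   ]
 [-0.    -0.275  0.962 -0.132]
 [ 0.     0.     0.     1.   ]] 328.36188418323434 262.14525313389737 187.24714501356712
delta [ 0.3675 -0.3505 -0.0079] turn [-1.000e-03 -4.000e-04 -9.332e-01] yaw0 0.4368 t 0.15
```

Careful with the scale: shifts go in shares of 600 mm and turns go in shares of 120 degrees. That gives: 0.3675 m / 0.6 = 0.6125, -0.3505 m / 0.6 = -0.5842, -0.933 rad / 2.0944 = -0.4455.

Call:
move_arm([
  {"delta_pos": [0.0767, -0.0733, 0], "turn": [0, 0, -0.0559], "fingers": 0},
  {"delta_pos": [0.1533, -0.1467, 0], "turn": [0, 0, -0.1112], "fingers": 0},
  {"delta_pos": [0.23, -0.2183, 0], "turn": [0, 0, -0.1671], "fingers": 0},
  {"delta_pos": [0.3067, -0.2917, 0], "turn": [0, 0, -0.223], "fingers": 0},
  {"delta_pos": [0.3833, -0.365, 0], "turn": [0, 0, -0.2784], "fingers": 0},
  {"delta_pos": [0.46, -0.4383, 0.05], "turn": [0, 0, -0.3342], "fingers": 0},
  {"delta_pos": [0.5367, -0.5117, 0.0833], "turn": [0, 0, -0.3901], "fingers": 0},
  {"delta_pos": [0.6125, -0.5842, 0.1167], "turn": [0, 0, -0.4455], "fingers": 0},
  {"delta_pos": [0.6125, -0.5842, 0.1167], "turn": [0, 0, -0.4455], "fingers": 0},
  {"delta_pos": [0.6125, -0.5842, 0.1167], "turn": [0, 0, -0.4455], "fingers": 0},
])

```text
clock: 1.4
position: [0.4491, -0.0919, 0.1719]
ee_rot: [0.774, 0.634, -0.0, -0.0]
ft_force: [-0.1, -1.2, 0.1]
grip_width: 1.0
grasp_force: 0.0
```

```bash
python3 - <<'E'
from h import *
o=get_obs();c=camera("wrist");W=world(c,o)
np.savez("b.npz",i=c["color"],W=W)
P=W.reshape(-1,3)
for n,lo,hi in (("top",.066,.08),("hub",.0315,.037),("rim",.024,.0305)):
    m=(P[:,2]>lo)&(P[:,2]<hi)&(np.hypot(P[:,0]-.449,P[:,1]+.093)<.045);Q=P[m]
    if len(Q)>5: rc=cv2.minAreaRect(Q[:,:2].astype(np.float32));print(n,len(Q),Q.mean(0).round(4),np.round(rc[0],4),np.round(rc[1],4),rc[2])
print(o["position"],o["clock"])
m=(P[:,2]>.066)&(np.hypot(P[:,0]-.449,P[:,1]+.093)<.03);k=np.argwhere(m.reshape(384,512)).mean(0).astype(int);print(k)
s=c["color"][max(0,k[0]-70):k[0]+110,max(0,k[1]-120):k[1]+120];save("bitcrop",cv2.resize(s,None,fx=3.3,fy=3.3,interpolation=cv2.INTER_CUBIC))
E
```

```text
top 1082 [ 0.4528 -0.0942  0.0725] [ 0.4528 -0.095 ] [0.0269 0.0274] 80.11608123779297
hub 208 [ 0.4537 -0.0876  0.0341] [ 0.4526 -0.0953] [0.0279 0.0284] 30.709896087646484
rim 745 [ 0.4538 -0.0882  0.0278] [ 0.4528 -0.0933] [0.0496 0.0533] 82.62665557861328
[ 0.44907783 -0.09188843  0.17185499] 1.4
[345 260]
```

View pics/bitcrop.png

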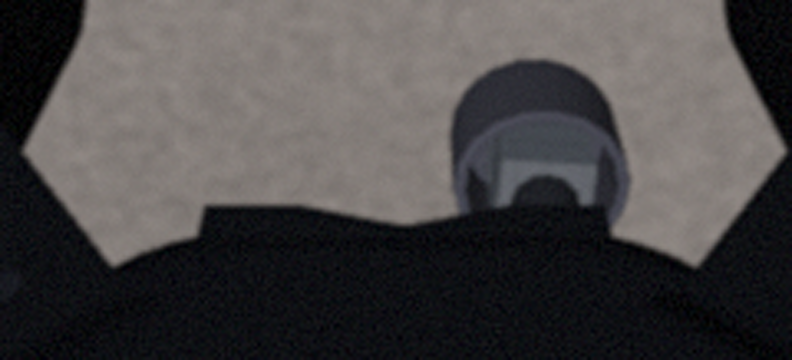

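The crop centre was off because the mask included gripper points, so this crop shows the grey sleeve of the spare. I'll re-crop on the measured orange top.

```bash
python3 - <<'E'
from h import *
o=get_obs();c=camera("wrist");W=world(c,o);print(o["position"],o["clock"])
m=(W[...,2]>.066)&(W[...,2]<.08)&(np.hypot(W[...,0]-.451,W[...,1]+.094)<.02)
k=np.argwhere(m).mean(0).astype(int);Q=W[m];print(k,Q.mean(0),Q.min(0),Q.max(0))
h=(W[...,2]>.0315)&(W[...,2]<.037)&(np.hypot(W[...,0]-.453,W[...,1]+.094)<.03);Q=W[h]
rc=cv2.minAreaRect(Q[:,:2].astype(np.float32));print(len(Q),rc)
u0=max(0,k[1]-60);v0=max(0,k[0]-60);s=c["color"][v0:k[0]+60,u0:k[1]+60];s=np.clip(s*1.8,0,255).astype(np.uint8);save("bitcrop2",cv2.resize(s,None,fx=4.5,fy=4.5,interpolation=cv2.INTER_CUBIC))
E
```

```text
[ 0.4489487  -0.09340834  0.17220423] 1.45
[191 267] [ 0.45279906 -0.09428048  0.07244568] [ 0.43894976 -0.10923226  0.06601097] [ 0.46638626 -0.08149289  0.07468933]
213 ((0.45258140563964844, -0.09532579779624939), (0.028227580711245537, 0.028215594589710236), 30.54214096069336)
```

View pics/bitcrop2.png

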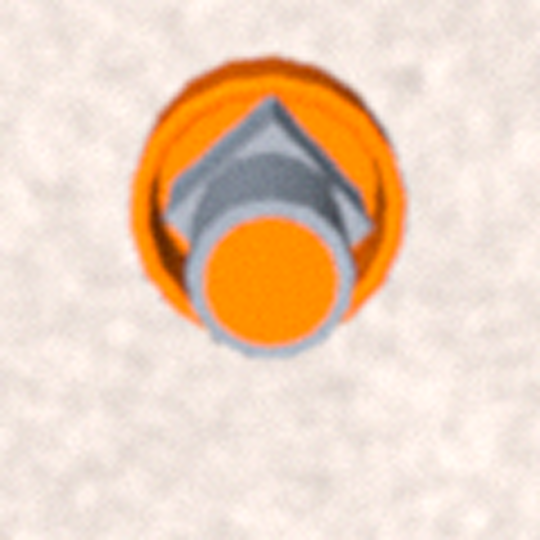

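The crop shows the right bit: orange disc at (270,282), bright head, square hub with a corner at (272,98), in the orange sleeve. The hub yaw is about 30.5° (mod 90). Next I descend and grip.

```bash
python3 -c "
from h import *
go((.4518,-.0942,.048),1.37)"
```

```text
delta [0.0007 0.0028 0.1244] turn [-0.      0.0004 -0.0012] yaw0 1.3688 t 1.5
```

In the tool's units: 0.124 m / 0.6 = 0.2067, 0.11 m / 0.6 = 0.1833.

Call:
move_arm([
  {"delta_pos": [0, 0.005, 0.05], "turn": [0, 0, 0], "fingers": 0},
  {"delta_pos": [0, 0.005, 0.1], "turn": [0, 0, 0], "fingers": 0},
  {"delta_pos": [0, 0.005, 0.15], "turn": [0, 0, 0], "fingers": 0},
  {"delta_pos": [0, 0.005, 0.1833], "turn": [0, 0, 0], "fingers": 0},
  {"delta_pos": [0, 0.005, 0.2067], "turn": [0, 0, 0], "fingers": 0},
  {"delta_pos": [0, 0.005, 0.2067], "turn": [0, 0, 0], "fingers": 0.4},
  {"delta_pos": [0, 0.005, 0.2067], "turn": [0, 0, 0], "fingers": 0.7},
  {"delta_pos": [0, 0.005, 0.2067], "turn": [0, 0, 0], "fingers": 1},
  {"delta_pos": [0, 0.005, 0.2067], "turn": [0, 0, 0], "fingers": 1},
  {"delta_pos": [0, 0.005, 0.2067], "turn": [0, 0, 0], "fingers": 1},
  {"delta_pos": [0, 0.005, 0.2067], "turn": [0, 0, 0], "fingers": 1},
], force=70)

```text
clock: 2.88
position: [0.4526, -0.0941, 0.0493]
ee_rot: [0.774, 0.633, 0.0, 0.001]
ft_force: [-2.8, -0.2, 6.8]
grip_width: 0.308
grasp_force: 68.4
```

```bash
python3 -c "
from h import *
o=get_obs();print(o['position'],o['ft_force'],o['grip_width'],o['grasp_force'],o['clock'])
go((.50,-.03,.25),1.6)"
```

```text
[ 0.45262674 -0.09407332  0.04925544] [-2.78616054 -0.1790987   6.78853369] 0.30750807078864756 68.38056564331055 2.875
delta [ 0.0721  0.0339 -0.2007] turn [ 0.0012  0.0007 -0.2302] yaw0 1.3698 t 2.875
```

In the tool's units: -0.19 m / 0.6 = -0.3167, -0.03 m / 0.6 = -0.05.

Call:
move_arm([
  {"delta_pos": [0, 0, -0.05], "turn": [0, 0, 0], "fingers": 1},
  {"delta_pos": [0, 0, -0.1333], "turn": [0, 0, 0], "fingers": 1},
  {"delta_pos": [0, 0, -0.2167], "turn": [0, 0, 0], "fingers": 1},
  {"delta_pos": [0, 0, -0.2833], "turn": [0, 0, 0], "fingers": 1},
  {"delta_pos": [0, 0, -0.3167], "turn": [0, 0, 0], "fingers": 1},
  {"delta_pos": [0, 0, -0.3167], "turn": [0, 0, 0], "fingers": 1},
])

```text
clock: 3.62
position: [0.4527, -0.0939, 0.2396]
ee_rot: [0.774, 0.633, 0.001, 0.001]
ft_force: [-1.1, 0.2, -3.1]
grip_width: 0.311
grasp_force: 69.2
```

```bash
python3 -c "
from h import *
o=get_obs();print(o['position'],o['ft_force'],o['grip_width'],o['grasp_force'],o['clock'])
go((.61,.085,.25),1.57)"
```

```text
[ 0.45271624 -0.09390409  0.23963469] [-1.08004261  0.20168539 -3.14394205] 0.3110994901141069 69.16146755218506 3.625
delta [ 0.2067  0.1184 -0.0102] turn [ 0.0029  0.001  -0.2001] yaw0 1.3699 t 3.625
```

In the tool's units: 0.207 m / 0.6 = 0.345, 0.198 m / 0.6 = 0.33, 0.001 rad / 2.0944 = 0.0005.

Call:
move_arm([
  {"delta_pos": [0.0583, 0.0333, -0.005], "turn": [0, 0, -0.0167], "fingers": 1},
  {"delta_pos": [0.1333, 0.075, -0.01], "turn": [0, 0, -0.0382], "fingers": 1},
  {"delta_pos": [0.2083, 0.1167, -0.0167], "turn": [0.0005, 0.0005, -0.0573], "fingers": 1},
  {"delta_pos": [0.2833, 0.1583, -0.0167], "turn": [0.001, 0.0005, -0.0764], "fingers": 1},
  {"delta_pos": [0.33, 0.1867, -0.0167], "turn": [0.0014, 0.0005, -0.0907], "fingers": 1},
  {"delta_pos": [0.345, 0.1967, -0.0167], "turn": [0.0014, 0.0005, -0.0955], "fingers": 1},
  {"delta_pos": [0.345, 0.1967, -0.0167], "turn": [0.0014, 0.0005, -0.0955], "fingers": 1},
  {"delta_pos": [0.345, 0.1967, -0.0167], "turn": [0.0014, 0.0005, -0.0955], "fingers": 1},
])

```text
clock: 4.62
position: [0.6085, 0.0841, 0.248]
ee_rot: [0.708, 0.706, -0.001, -0.001]
ft_force: [0.1, -0.4, -1.3]
grip_width: 0.308
grasp_force: 69.5
```

```bash
python3 - <<'E'
from h import *
o=get_obs();c=camera("wrist");W=world(c,o);print(o["position"],o["clock"])
for n,lo,hi,r in (("drive",.128,.14,.02),("shoulder",.105,.114,.035)):
    m=(W[...,2]>lo)&(W[...,2]<hi)&(np.hypot(W[...,0]-.614,W[...,1]-.162)<r)
    Q=W[m]
    if len(Q)>5:
        print(n,len(Q),np.argwhere(m).mean(0).round(1),Q.mean(0).round(4),cv2.minAreaRect(Q[:,:2].astype(np.float32)))
s=np.clip(c["color"]*1.8,0,255).astype(np.uint8);save("drv",cv2.resize(s,(800,600)))
np.savez("d.npz",i=c["color"],W=W)
E
```

```text
[0.60853575 0.08413696 0.24795527] 4.625
drive 395 [ 82.  273.8] [0.617  0.1616 0.1337] ((0.6171592473983765, 0.16164270043373108), (0.01407927367836237, 0.013975115492939949), 60.23133850097656)
shoulder 2088 [ 82.6 272.8] [0.617  0.1618 0.1101] ((0.617189884185791, 0.1615220010280609), (0.0427304282784462, 0.042552586644887924), 89.228515625)
```

View pics/drv.png

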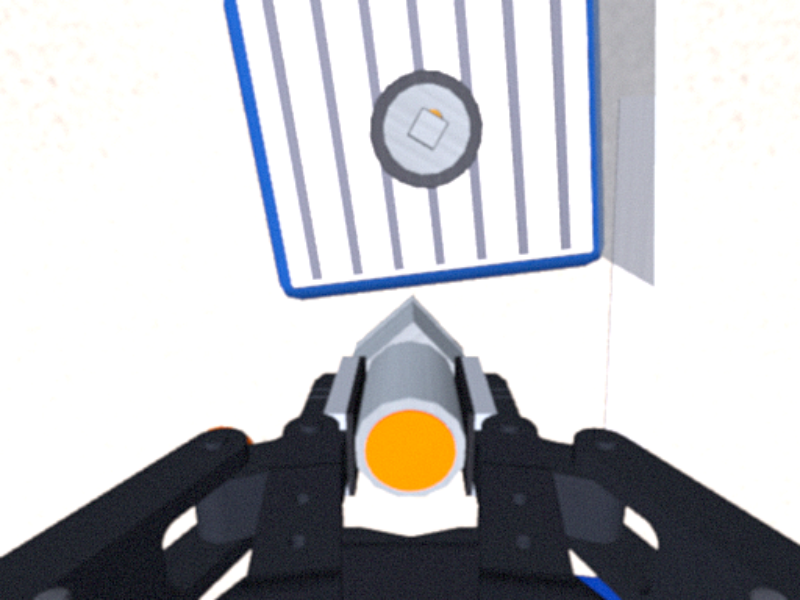

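The drive square is at (427,128) with the ball at its upper right. The held bit's hub corner is at (413,297) and the orange disc at (411,452). Now I measure the bit in the hand from this picture.

```bash
python3 - <<'E'
from h import *
d=np.load("d.npz");W=d["W"];i=d["i"];hsv=cv2.cvtColor(i,cv2.COLOR_RGB2HSV)
o=get_obs();print(o["position"],o["clock"])
p=np.array([0.60853575,0.08413696,0.24795527])
m=(hsv[...,0]>5)&(hsv[...,0]<20)&(hsv[...,1]>150)
m[:250]=0;m[:,:220]=0;m[:,310:]=0
Q=W[m];print("disc",len(Q),Q.mean(0)-p,np.argwhere(m).mean(0),cv2.minAreaRect(Q[:,:2].astype(np.float32)))
zt=np.median(Q[:,2])
D=W-p
for lo,hi in ((-.042,-.034),(-.037,-.03)):
  h=(D[...,2]+p[2]-zt>lo)&(D[...,2]+p[2]-zt<hi)&(np.hypot(D[...,0],D[...,1])<.03);h[:,:215]=0;h[:,315:]=0;h[260:]=0
  Q=W[h];print("hub",len(Q),np.median(Q[:,2])-zt,Q.mean(0)-p,cv2.minAreaRect((Q[:,:2]-p[:2]).astype(np.float32)))
# hub corner & edges pixels: column profile of upper boundary of bit
c=(D[...,2]<0.02)&(D[...,2]>-.08)&(np.hypot(D[...,0],D[...,1])<.035)
for u in range(222,305,6):
    r=np.flatnonzero(c[:,u]); 
    if len(r): v=r[0]; print(u,v,(W[v,u]-p).round(4))
E
```

```text
[0.60862886 0.08406242 0.24824831] 4.675
disc 2330 [ 0.00056937 -0.00032508  0.02410542] [287.98626609 262.15622318] ((0.6048885583877563, 0.11196598410606384), (0.021509775891900063, 0.0811532512307167), 8.309563636779785)
hub 550 -0.038649293324906714 [ 0.00078675  0.01152311 -0.01472937] ((0.0009113280102610588, 0.010075604543089867), (0.01671881601214409, 0.027100658044219017), 87.1928482055664)
hub 334 -0.03300566771322497 [ 0.00062758  0.00982695 -0.00958984] ((9.571574628353119e-05, 0.00784734170883894), (0.010749475099146366, 0.03866200894117355), 88.25721740722656)
222 228 [-0.0178  0.0107 -0.0069]
228 220 [-0.0192  0.0001 -0.0436]
234 215 [-0.0156  0.0034 -0.0429]
240 209 [-0.0123  0.0064 -0.0445]
246 204 [-0.0089  0.0093 -0.0449]
252 199 [-0.0054  0.0124 -0.0445]
258 194 [-0.002   0.0156 -0.0438]
264 189 [ 0.0014  0.0183 -0.0443]
270 195 [ 0.0048  0.0143 -0.0461]
276 202 [ 0.0081  0.011  -0.0432]
282 208 [ 0.0116  0.0072 -0.0441]
288 214 [ 0.0151  0.0034 -0.0445]
294 221 [ 0.0185 -0.0006 -0.0436]
300 228 [ 0.0176  0.0109 -0.0065]
```

```bash
python3 -c "
from h import *
go((.633,.114,.20),1.886)"
```

```text
delta [0.03   0.0244 0.0482] turn [-0.0029 -0.0008 -0.3179] yaw0 1.5681 t 4.675
```

In the tool's units: 0.048 m / 0.6 = 0.08, 0.03 m / 0.6 = 0.05, -0.318 rad / 2.0944 = -0.1518.

Call:
move_arm([
  {"delta_pos": [0.0167, 0.0133, 0.0267], "turn": [-0.0005, 0, -0.0477], "fingers": 1},
  {"delta_pos": [0.0333, 0.0267, 0.0533], "turn": [-0.001, -0.0005, -0.0955], "fingers": 1},
  {"delta_pos": [0.05, 0.04, 0.08], "turn": [-0.0014, -0.0005, -0.1518], "fingers": 1},
  {"delta_pos": [0.05, 0.04, 0.08], "turn": [-0.0014, -0.0005, -0.1518], "fingers": 1},
  {"delta_pos": [0.05, 0.04, 0.08], "turn": [-0.0014, -0.0005, -0.1518], "fingers": 1},
])

```text
clock: 5.3
position: [0.6329, 0.1145, 0.2011]
ee_rot: [0.588, 0.809, 0.0, 0.0]
ft_force: [0.2, -0.6, -1.1]
grip_width: 0.314
grasp_force: 69.3
```

```bash
cat > look.py <<'E'
from h import *
o=get_obs();c=camera("wrist");W=world(c,o);p=o["position"];R=Rn.from_quat(o["ee_rot"]).as_matrix();print(p.round(4),o["clock"],o["ft_force"].round(1),o["joint_pos"].round(2),"tilt",R[:,2].round(4))
D=W-p
for n,lo,hi,r in (("drive",.128,.14,.02),("shoulder",.105,.114,.035)):
    m=(W[...,2]>lo)&(W[...,2]<hi)&(np.hypot(W[...,0]-.617,W[...,1]-.162)<r)
    # exclude held bit
    m&=(D[...,2]<-.05)
    Q=W[m];print(n,len(Q),np.argwhere(m).mean(0).round(1),Q.mean(0).round(4),[np.round(x,4) for x in cv2.minAreaRect(Q[:,:2].astype(np.float32))])
b=(np.abs(D[...,2]-.024)<.004)&(np.hypot(D[...,0],D[...,1])<.02)
print("bit top",b.sum(),((W[b]-p)@R).mean(0).round(4))
c2=(D[...,2]<-.03)&(D[...,2]>-.048)&(np.hypot(D[...,0],D[...,1])<.035)
E=[]
for u in range(200,330):
    r=np.flatnonzero(c2[:,u])
    if len(r): E.append(D[r[0],u])
E=np.array(E);E=E[np.abs(E[:,2]+.044)<.002];k=np.argmax(E@R[:,0])
for s in (E[2:k-3],E[k+4:-2]):
    if len(s)>8: f=np.polyfit(s@R[:,1],s@R[:,0],1);a=np.arctan(f[0]);d=R[:,1]*np.cos(a)+R[:,0]*np.sin(a);print("edge deg",np.degrees(np.arctan2(d[1],d[0]))%90,len(s),"axis dist",f[1]*np.cos(a))
img=np.clip(c["color"]*1.8,0,255).astype(np.uint8)
E
python3 look.py
```

```text
[0.6329 0.1145 0.2011] 5.3 [ 0.2 -0.6 -1.1] [ 0.28  0.49 -0.74  1.43  0.33  1.34 -0.16] tilt [ 1.1e-03  2.0e-04 -1.0e+00]
drive 546 [127.  260.6] [0.6171 0.162  0.1337] [array([0.6172, 0.1617]), array([0.014, 0.014]), np.float64(60.1582)]
shoulder 2710 [122.5 260.7] [0.6169 0.1625 0.1101] [array([0.6172, 0.1616]), array([0.043 , 0.0431]), np.float64(46.6003)]
bit top 4699 [ 0.0007  0.0004 -0.0236]
edge deg 60.025653778591945 31 axis dist 0.012796842363732625
edge deg 60.32993937821439 25 axis dist 0.013340259482332964
```

```bash
python3 -c "
from h import *
go((.6171,.1618,.183))"
```

```text
delta [ 0.0499 -0.0006  0.0183] turn [0.0016 0.0002 0.    ] yaw0 1.8846 t 5.35
```

In the tool's units: 0.05 m / 0.6 = 0.0833, 0.04 m / 0.6 = 0.0667, 0.001 rad / 2.0944 = 0.0005.

Call:
move_arm([
  {"delta_pos": [0.0333, 0, 0], "turn": [0.0005, 0, 0], "fingers": 1},
  {"delta_pos": [0.0667, 0, 0], "turn": [0.0005, 0, 0], "fingers": 1},
  {"delta_pos": [0.0833, -0.0008, 0], "turn": [0.0005, 0, 0], "fingers": 1},
  {"delta_pos": [0.0833, -0.0008, 0.015], "turn": [0.0005, 0, 0], "fingers": 1},
  {"delta_pos": [0.0833, -0.0008, 0.03], "turn": [0.0005, 0, 0], "fingers": 1},
  {"delta_pos": [0.0833, -0.0008, 0.03], "turn": [0.0005, 0, 0], "fingers": 1},
  {"delta_pos": [0.0833, -0.0008, 0.03], "turn": [0.0005, 0, 0], "fingers": 1},
])

```text
clock: 6.22
position: [0.6171, 0.1623, 0.1822]
ee_rot: [0.587, 0.81, -0.0, -0.0]
ft_force: [0.5, 0.2, -2.2]
grip_width: 0.313
grasp_force: 69.3
```

```bash
python3 -c "
from h import *
go((.6171,.1618,.173));print(get_obs()['ft_force'])"
```

```text
delta [-0.0005 -0.0001  0.0092] turn [-0.0007 -0.0006  0.    ] yaw0 1.887 t 6.225
[ 0.46135016  0.22266143 -2.17893589]
```

Call:
move_arm([
  {"delta_pos": [-0.0005, 0, 0.0025], "turn": [0, 0, 0], "fingers": 1},
  {"delta_pos": [-0.0005, 0, 0.005], "turn": [0, 0, 0], "fingers": 1},
  {"delta_pos": [-0.0005, 0, 0.0075], "turn": [0, 0, 0], "fingers": 1},
  {"delta_pos": [-0.0005, 0, 0.01], "turn": [0, 0, 0], "fingers": 1},
  {"delta_pos": [-0.0005, 0, 0.0117], "turn": [0, 0, 0], "fingers": 1},
  {"delta_pos": [-0.0005, 0, 0.0117], "turn": [0, 0, 0], "fingers": 1},
])

```text
clock: 6.98
position: [0.6169, 0.1625, 0.1752]
ee_rot: [0.587, 0.81, -0.0, -0.0]
ft_force: [-0.1, 0.1, -2.1]
grip_width: 0.308
grasp_force: 69.3
```

In the tool's units: 0.004 m / 0.6 = 0.0067, 0.003 m / 0.6 = 0.005.

Call:
move_arm([
  {"delta_pos": [-0.0005, 0, 0.0017], "turn": [0, 0, 0], "fingers": 1},
  {"delta_pos": [-0.0005, 0, 0.0033], "turn": [0, 0, 0], "fingers": 1},
  {"delta_pos": [-0.0005, 0, 0.005], "turn": [0, 0, 0], "fingers": 1},
  {"delta_pos": [-0.0005, 0, 0.0067], "turn": [0, 0, 0], "fingers": 1},
  {"delta_pos": [-0.0005, 0, 0.0067], "turn": [0, 0, 0], "fingers": 1},
])

```text
clock: 7.6
position: [0.617, 0.1622, 0.1712]
ee_rot: [0.587, 0.81, -0.0, -0.0]
ft_force: [0.6, -0.4, -1.7]
grip_width: 0.308
grasp_force: 69.3
```

In the tool's units: 0.005 m / 0.6 = 0.0083, 0.004 m / 0.6 = 0.0067.

Call:
move_arm([
  {"delta_pos": [0, 0, 0.0017], "turn": [0, 0, 0], "fingers": 1},
  {"delta_pos": [0, 0, 0.0033], "turn": [0, 0, 0], "fingers": 1},
  {"delta_pos": [0, 0, 0.005], "turn": [0, 0, 0], "fingers": 1},
  {"delta_pos": [0, 0, 0.0067], "turn": [0, 0, 0], "fingers": 1},
  {"delta_pos": [0, 0, 0.0083], "turn": [0, 0, 0], "fingers": 1},
  {"delta_pos": [0, 0, 0.0083], "turn": [0, 0, 0], "fingers": 1},
])

```text
clock: 8.35
position: [0.6171, 0.1624, 0.1664]
ee_rot: [0.587, 0.81, 0.0, -0.0]
ft_force: [0.6, -0.1, -1.6]
grip_width: 0.306
grasp_force: 69.3
```

In the tool's units: 0.004 m / 0.6 = 0.0067, 0.003 m / 0.6 = 0.005.

Call:
move_arm([
  {"delta_pos": [0, 0, 0.0017], "turn": [0, 0, 0], "fingers": 1},
  {"delta_pos": [0, 0, 0.0033], "turn": [0, 0, 0], "fingers": 1},
  {"delta_pos": [0, 0, 0.005], "turn": [0, 0, 0], "fingers": 1},
  {"delta_pos": [0, 0, 0.0067], "turn": [0, 0, 0], "fingers": 1},
  {"delta_pos": [0, 0, 0.0067], "turn": [0, 0, 0], "fingers": 1},
])

```text
clock: 8.98
position: [0.6174, 0.1629, 0.1625]
ee_rot: [0.586, 0.81, 0.001, -0.0]
ft_force: [3.6, 4.4, -0.3]
grip_width: 0.307
grasp_force: 69.3
```

Call:
move_arm([
  {"delta_pos": [0, 0, 0.0017], "turn": [0, 0, 0], "fingers": 1},
  {"delta_pos": [0, 0, 0.0033], "turn": [0, 0, 0], "fingers": 1},
  {"delta_pos": [0, 0, 0.005], "turn": [0, 0, 0], "fingers": 1},
  {"delta_pos": [0, 0, 0.005], "turn": [0, 0, 0], "fingers": 1},
])

```text
clock: 9.48
position: [0.6173, 0.163, 0.1593]
ee_rot: [0.586, 0.81, 0.001, -0.0]
ft_force: [4.3, 5.4, -0.5]
grip_width: 0.31
grasp_force: 69.2
```

In the tool's units: 0.003 m / 0.6 = 0.005, 0.001 m / 0.6 = 0.0017.

Call:
move_arm([
  {"delta_pos": [0, 0, 0.0017], "turn": [0, 0, 0], "fingers": 1},
  {"delta_pos": [0, 0, 0.0033], "turn": [0, 0, 0], "fingers": 1},
  {"delta_pos": [0, 0, 0.005], "turn": [0, 0, 0], "fingers": 1},
  {"delta_pos": [0, 0, 0.005], "turn": [0, 0, 0], "fingers": 1},
])

```text
clock: 9.98
position: [0.6165, 0.1623, 0.1555]
ee_rot: [0.587, 0.81, -0.0, -0.001]
ft_force: [2.1, 3.8, -5.3]
grip_width: 0.307
grasp_force: 69.2
```

In the tool's units: 0.0015 m / 0.6 = 0.0025, 0.001 m / 0.6 = 0.0017.

Call:
move_arm([
  {"delta_pos": [0, 0, 0.0008], "turn": [0, 0, 0], "fingers": 1},
  {"delta_pos": [0, 0, 0.0017], "turn": [0, 0, 0], "fingers": 1},
  {"delta_pos": [0, 0, 0.0025], "turn": [0, 0, 0], "fingers": 1},
  {"delta_pos": [0, 0, 0.0025], "turn": [0, 0, 0], "fingers": 1},
])

```text
clock: 10.48
position: [0.6169, 0.1624, 0.1553]
ee_rot: [0.587, 0.81, -0.0, -0.0]
ft_force: [-4.4, 2.5, 5.7]
grip_width: 0.307
grasp_force: 69.9
```

In the tool's units: 0.0005 m / 0.6 = 0.0008.

Call:
move_arm([
  {"delta_pos": [0, 0, 0.0008], "turn": [0, 0, 0], "fingers": 1},
  {"delta_pos": [0, 0, 0.0008], "turn": [0, 0, 0], "fingers": 1},
  {"delta_pos": [0, 0, 0.0008], "turn": [0, 0, 0], "fingers": 1},
])

```text
clock: 10.85
position: [0.6171, 0.1624, 0.1553]
ee_rot: [0.587, 0.81, 0.0, -0.0]
ft_force: [-4.2, 1.8, 8.4]
grip_width: 0.313
grasp_force: 70.3
```

In the tool's units: -0.12 m / 0.6 = -0.2, -0.11 m / 0.6 = -0.1833.

Call:
move_arm([
  {"delta_pos": [0, 0, -0.0025], "turn": [0, 0, 0], "fingers": 0.5},
  {"delta_pos": [0, 0, -0.0025], "turn": [0, 0, 0], "fingers": 0.3},
  {"delta_pos": [0, 0, -0.0025], "turn": [0, 0, 0], "fingers": 0.3},
  {"delta_pos": [0, 0, -0.0025], "turn": [0, 0, 0], "fingers": 0.3},
  {"delta_pos": [0, 0, -0.05], "turn": [0, 0, 0], "fingers": 0.3},
  {"delta_pos": [0, 0, -0.1167], "turn": [0, 0, 0], "fingers": 0.3},
  {"delta_pos": [-0.0333, 0, -0.1833], "turn": [0, 0, 0], "fingers": 0.3},
  {"delta_pos": [-0.0667, 0, -0.2], "turn": [0, 0, 0], "fingers": 0.3},
  {"delta_pos": [-0.0667, 0, -0.2], "turn": [0, 0, 0], "fingers": 0.3},
  {"delta_pos": [-0.0667, 0, -0.2], "turn": [0, 0, 0], "fingers": 0.3},
])

```text
clock: 12.1
position: [0.6289, 0.1247, 0.2727]
ee_rot: [0.586, 0.81, -0.001, -0.001]
ft_force: [0.5, 0.8, -0.8]
grip_width: 0.702
grasp_force: 0.0
```

```bash
python3 - <<'E'
from h import *
o=get_obs();c=camera("wrist");W=world(c,o);print(o["position"],o["clock"])
r=np.hypot(W[...,0]-.617,W[...,1]-.162)
for n,lo,hi,rr in (("top",.165,.2,.02),("hubtop",.132,.15,.025),("shoulder",.104,.118,.026),("deck",.085,.095,.05)):
    m=(W[...,2]>lo)&(W[...,2]<hi)&(r<rr);Q=W[m];print(n,len(Q),np.median(Q,0).round(4) if len(Q) else "")
s=c["color"][0:384];s=np.clip(s*1.6,0,255).astype(np.uint8);save("home",cv2.resize(s,(800,600)))
go((.648,-.247,.20))
a=camera("scene");W=world(a)
m=(np.hypot(W[...,0]-.617,W[...,1]-.162)<.02)&(W[...,2]>.15);print("scene top z",np.percentile(W[m][:,2],[50,95]))
E
```

```text
[0.62886054 0.12468021 0.27269696] 12.1
top 1277 [0.6176 0.1624 0.1786]
hubtop 212 [0.6131 0.1718 0.14  ]
shoulder 530 [0.6086 0.1737 0.1101]
deck 5610 [0.6149 0.1676 0.0904]
delta [-0.3594 -0.0979  0.0725] turn [-0.0027 -0.0014  0.    ] yaw0 1.8889 t 12.15
scene top z [0.18285209 0.6577022 ]
```

View pics/home.png

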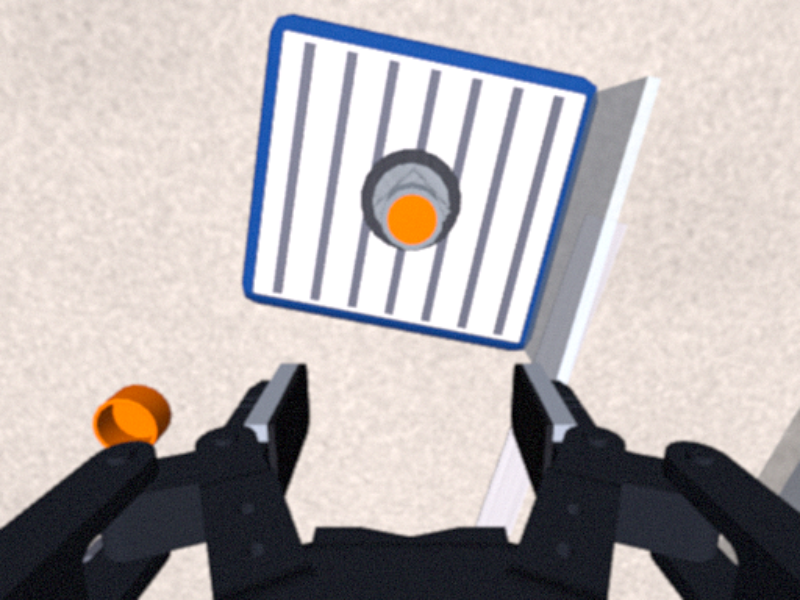

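The bit is home: top at 0.1786 m, hub top at 0.140 m, orange disc at (412,219) above the shoulder, sleeve empty at (132,415). Next is the rocker: I close the fingers and look at it.

```bash
python3 -c "
from h import *
go((.636,-.29,.20),1.353)"
```

```text
delta [-0.3966 -0.1229  0.0728] turn [-0.0027 -0.0006  0.5361] yaw0 1.8891 t 12.2
```

In the tool's units: -0.397 m / 0.6 = -0.6617, -0.07 m / 0.6 = -0.1167, 0.536 rad / 2.0944 = 0.2559.

Call:
move_arm([
  {"delta_pos": [-0.075, -0.0233, 0], "turn": [0, 0, 0.0286], "fingers": 1},
  {"delta_pos": [-0.15, -0.0467, 0], "turn": [0, 0, 0.0573], "fingers": 1},
  {"delta_pos": [-0.225, -0.07, 0], "turn": [0, 0, 0.0859], "fingers": 1},
  {"delta_pos": [-0.3, -0.0933, 0], "turn": [0, 0, 0.1146], "fingers": 1},
  {"delta_pos": [-0.375, -0.1167, 0.0167], "turn": [0, 0, 0.1432], "fingers": 1},
  {"delta_pos": [-0.45, -0.14, 0.0333], "turn": [0, 0, 0.1719], "fingers": 1},
  {"delta_pos": [-0.525, -0.1633, 0.0583], "turn": [0, 0, 0.2053], "fingers": 1},
  {"delta_pos": [-0.6, -0.1867, 0.0917], "turn": [-0.001, 0, 0.234], "fingers": 1},
  {"delta_pos": [-0.65, -0.2017, 0.1133], "turn": [-0.0014, -0.0005, 0.2559], "fingers": 1},
  {"delta_pos": [-0.6617, -0.205, 0.1217], "turn": [-0.0014, -0.0005, 0.2559], "fingers": 1},
  {"delta_pos": [-0.6617, -0.205, 0.1217], "turn": [-0.0014, -0.0005, 0.2559], "fingers": 1},
  {"delta_pos": [-0.6617, -0.205, 0.1217], "turn": [-0.0014, -0.0005, 0.2559], "fingers": 1},
])

```text
clock: 13.7
position: [0.6373, -0.2891, 0.202]
ee_rot: [0.779, 0.627, 0.001, 0.001]
ft_force: [0.1, -0.2, 0.2]
grip_width: -0.003
grasp_force: 0.0
```

```bash
python3 - <<'E'
from h import *
o=get_obs();c=camera("wrist");W=world(c,o);print(o["position"],o["clock"],o["grip_width"])
hsv=cv2.cvtColor(c["color"],cv2.COLOR_RGB2HSV);H,S=hsv[...,0].astype(int),hsv[...,1]
m=((H<4)|(H>176))&(S>180)&(hsv[...,2]>40)&(np.hypot(W[...,0]-.645,W[...,1]+.25)<.05)
Q=W[m];print("red",len(Q),np.argwhere(m).mean(0),Q.mean(0).round(4),Q.min(0).round(4),Q.max(0).round(4),cv2.minAreaRect(Q[:,:2].astype(np.float32)))
m=(W[...,2]>.042)&(W[...,2]<.049)&(np.hypot(W[...,0]-.632,W[...,1]+.247)<.08);Q=W[m];print("panel",cv2.minAreaRect(Q[:,:2].astype(np.float32)))
s=np.clip(c["color"]*1.8,0,255).astype(np.uint8);save("rock",cv2.resize(s,(800,600)))
E
```

```text
[ 0.63731159 -0.28907569  0.20202828] 13.7 -0.0031496530322217596
red 912 [131.83662281 262.68092105] [ 0.6462 -0.2502  0.0666] [ 0.6317 -0.2676  0.0482] [ 0.6618 -0.2211  0.3338] ((0.648501455783844, -0.24360662698745728), (0.04540683701634407, 0.02702193334698677), 76.10157012939453)
panel ((0.6350571513175964, -0.2484230101108551), (0.07824944704771042, 0.10881128162145615), 77.64498901367188)
```

View pics/rock.png

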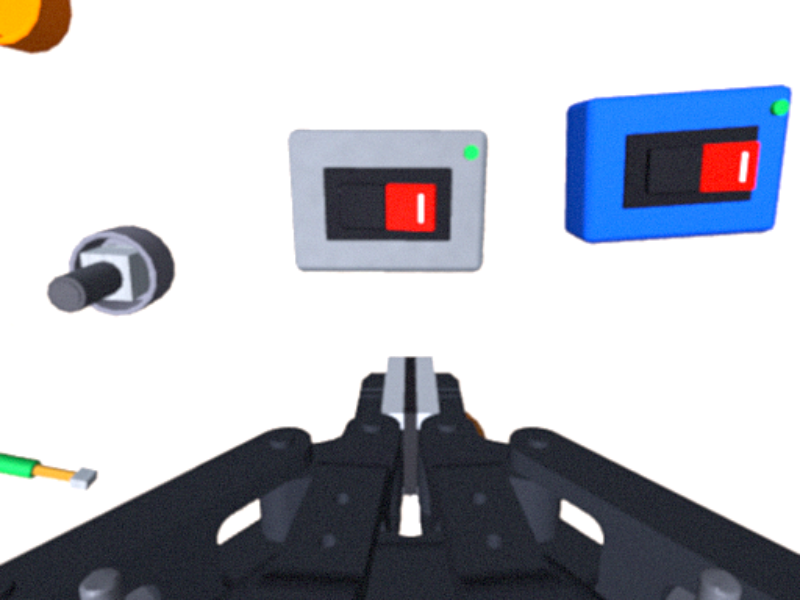

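The grey panel is centred at (388,200) with its red end at (411,207). The blue look-alike at (680,165) is left alone. I press 19 mm from the pivot.

```bash
python3 -c "
from h import *
go((.6533,-.2525,.085),1.354)"
```

```text
delta [0.0393 0.0073 0.1172] turn [ 0.0037 -0.0007  0.0006] yaw0 1.3546 t 13.75
```

In the tool's units: 0.129 m / 0.6 = 0.215, 0.128 m / 0.6 = 0.2133, 0.004 rad / 2.0944 = 0.0019.

Call:
move_arm([
  {"delta_pos": [0.0333, 0.0067, 0.0333], "turn": [0.001, 0, 0], "fingers": 1},
  {"delta_pos": [0.065, 0.0117, 0.0833], "turn": [0.0019, 0, 0], "fingers": 1},
  {"delta_pos": [0.065, 0.0117, 0.1333], "turn": [0.0019, 0, 0], "fingers": 1},
  {"delta_pos": [0.065, 0.0117, 0.1667], "turn": [0.0019, 0, 0], "fingers": 1},
  {"delta_pos": [0.065, 0.0117, 0.195], "turn": [0.0019, 0, 0], "fingers": 1},
  {"delta_pos": [0.065, 0.0117, 0.2], "turn": [0.0019, 0, 0], "fingers": 1},
  {"delta_pos": [0.065, 0.0117, 0.205], "turn": [0.0019, 0, 0], "fingers": 1},
  {"delta_pos": [0.065, 0.0117, 0.21], "turn": [0.0019, 0, 0], "fingers": 1},
  {"delta_pos": [0.065, 0.0117, 0.2133], "turn": [0.0019, 0, 0], "fingers": 1},
  {"delta_pos": [0.065, 0.0117, 0.215], "turn": [0.0019, 0, 0], "fingers": 1},
])

```text
clock: 15.0
position: [0.6527, -0.2551, 0.0729]
ee_rot: [0.78, 0.626, 0.0, 0.0]
ft_force: [2.4, -1.4, 5.4]
grip_width: -0.004
grasp_force: 2.6
```

In the tool's units: 0.003 m / 0.6 = 0.005, 0.002 m / 0.6 = 0.0033.

Call:
move_arm([
  {"delta_pos": [0.0017, 0, 0.0017], "turn": [0, 0, 0], "fingers": 1},
  {"delta_pos": [0.0017, 0, 0.0033], "turn": [0, 0, 0], "fingers": 1},
  {"delta_pos": [0.0017, 0, 0.005], "turn": [0, 0, 0], "fingers": 1},
  {"delta_pos": [0.0017, 0, 0.005], "turn": [0, 0, 0], "fingers": 1},
])

```text
clock: 15.5
position: [0.6531, -0.255, 0.0703]
ee_rot: [0.78, 0.625, -0.0, 0.001]
ft_force: [4.1, -2.5, 5.8]
grip_width: -0.003
grasp_force: 3.3
```

In the tool's units: 0.002 m / 0.6 = 0.0033, 0.001 m / 0.6 = 0.0017.

Call:
move_arm([
  {"delta_pos": [0, 0, 0.0017], "turn": [0, 0, 0], "fingers": 1},
  {"delta_pos": [0, 0, 0.0033], "turn": [0, 0, 0], "fingers": 1},
  {"delta_pos": [0, 0, 0.0033], "turn": [0, 0, 0], "fingers": 1},
])

```text
clock: 15.88
position: [0.6533, -0.2551, 0.0699]
ee_rot: [0.78, 0.625, -0.0, 0.001]
ft_force: [-1.0, -2.0, 16.8]
grip_width: 0.001
grasp_force: 8.3
```

The force jumped to 16.8 N and the motion stopped, so the rocker is on its stop. I retreat and check.

In the tool's units: -0.13 m / 0.6 = -0.2167, -0.1 m / 0.6 = -0.1667.

Call:
move_arm([
  {"delta_pos": [0, 0, -0.0333], "turn": [0, 0, 0], "fingers": 1},
  {"delta_pos": [0, 0, -0.1], "turn": [0, 0, 0], "fingers": 1},
  {"delta_pos": [-0.0333, 0, -0.1667], "turn": [0, 0, 0], "fingers": 1},
  {"delta_pos": [-0.0667, 0, -0.2167], "turn": [0, 0, 0], "fingers": 1},
  {"delta_pos": [-0.0667, 0, -0.2167], "turn": [0, 0, 0], "fingers": 1},
  {"delta_pos": [-0.0667, 0, -0.2167], "turn": [0, 0, 0], "fingers": 1},
])

```text
clock: 16.62
position: [0.6433, -0.2921, 0.1963]
ee_rot: [0.78, 0.626, -0.001, -0.002]
ft_force: [0.5, 0.3, -0.9]
grip_width: -0.001
grasp_force: 0.0
```

```bash
python3 - <<'E'
from h import *
o=get_obs();c=camera("wrist");W=world(c,o);print(o["position"],o["clock"],o["ft_force"])
D=W-np.array([.635,-.2484,0]);x=D[...,0]*.977-D[...,1]*.215;y=D[...,0]*.215+D[...,1]*.977
for a in (-22,-16,-8,4,10,17,23):
    m=(abs(x-a/1000)<.002)&(abs(y)<.008)&(W[...,2]<.1);print(a,m.sum(),np.median(W[m][:,2]).round(4))
t=camera("top");V=world(t);m=(np.hypot(V[...,0]-.614,V[...,1]-.162)<.014)&(V[...,2]>.15);print("bit top",V[m].mean(0))
E
```

```text
[ 0.64330006 -0.29206437  0.19631051] 16.625 [ 0.54888389  0.32349971 -0.93494521]
-22 102 0.0667
-16 100 0.0655
-8 100 0.0638
4 100 0.0614
10 100 0.06
17 79 0.0587
23 98 0.0574
bit top [0.61203997 0.1607132  0.17487937]
```

```bash
python3 -c "
from h import *
print(hand_in())"
```

```text
the job is handed in; nothing more can be done
None
```

The bit is fully home on the drive (top measured at 0.1786 m, as expected), the grey panel's rocker is fully on, and the job was handed in at about 17 s; the hand-in returned no verdict.

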